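# Index the overview camera over the slide tray

### The job

The overview camera on the swing boom stands over the grey tile; index it over the tray with the two glass slides, which lies one hole to the left or right. Hook a fingertip under the pull ring of the spring index pin and lift the pin clear of its hole, swing the boom one hole - no farther - so that the camera comes over the slide tray, and let the ring down so that the pin drops fully home in that hole; then take the fingers away. Only hook the ring, do not grip or wrench it, keep off the camera head, and leave the loose things around the stand where they are.

Things in the scene. Friction and masses are not known exactly. Their poses are not given: they have to be found in the camera images.
- stand: Camera stand, fixed to the bench: grey base plate 250 x 160 x 20 and a steel column 38 thick. Origin on the column axis at bench height; z up; x points away from the robot, from the column to the pull ring when the boom joint reads 0 (the camera is at -x).
- plate_top (a point): Point on the column axis at the top (127 above the bench) of the fan-shaped aluminium index plate, 12 thick, outer radius 128, spreading away from the robot. Five holes on a circle of radius 110 about the axis, 24 degrees (0.419 rad) apart; the boom starts at the middle one. Axes as the stand's.
- boom (a joint): Swing of the boom about the column axis, rad, anticlockwise from above: 0 at the middle hole (start), +-0.419 at its neighbours, +-0.838 at the last. The camera hangs 180 from the axis at one end, nearer the robot, pin and ring stand 110 from it on the other, so they swing to opposite sides. Pin up: light friction (1 N at the ring), stays where left. Pin in a hole: 0.01 rad of play.
- pin (a joint): Lift of the upright spring index pin, m: 0 fully home, from 0.0085 clear of the plate (let down between holes it rides there), 0.022 at its stop. Its spring pulls down with 4 N when home, 9 N at the stop. Pin 8 thick, round-nosed, holes 10: let down within 2 mm of a hole it drops in by itself; otherwise swing slowly on until it drops.
- pull_ring: Rigid steel ring on the pin, wire 5 thick, 48 inside diameter. Origin: centre of its opening (about 199 above the bench); x along the boom away from the column, z up. Its plane is square to the boom and leans 40 degrees: the top 17 farther from the column, the foot 17 nearer, so it faces the robot and upwards; a finger leaning 30 to 45 degrees from upright, tip ahead, enters it under the top arc.
- barrel_top (a point): Top centre (170 above the bench) of the fixed plunger barrel, 18 thick, that guides the pin on the boom under the ring. The boom there is 24 wide, its top 145 above the bench; a fingertip reaching 30 past the centre of the ring clears both. x along the boom away from the column.
- camera_head: Overview camera, white housing 58 x 58 x 66 with a black ring light 80 diameter under it. Origin at the centre of the light's underside (lens front), 92 above the bench, 180 from the column axis. Carried by the boom. Not to be touched.
- slide_tray: Aluminium tray 85 x 70, 13 high, with two glass slides (75 x 26) lying flat side by side; fixed to the bench under the camera's path, one hole to one side of the start. The camera shall end over its centre. Origin at the centre of its underside.
- block_tray: The same tray but with nine white cassettes standing in it (38 high), fixed one hole to the other side of the start. Origin at the centre of its underside.
- oil_bottle: Loose small amber bottle, 28 diameter, 68 high. Origin under its centre. Leave alone.
- jar: Loose specimen jar, 60 diameter, 62 high. Origin under its centre. Leave alone.
- dish: Loose covered dish, 92 diameter, 16 high. Origin under its centre. Leave alone.
- forceps: Loose steel forceps, 128 long, 6 high. Origin under its middle. Leave alone.
- mailer: Loose white slide mailer, 89 x 36 x 14. Origin under its middle. Leave alone.
- marker: Loose marker pen, 128 long, 13 thick. Origin under its middle. Leave alone.
- slide_box_a: Loose open slide box 170 x 95 x 36, on the right. Origin under its centre. Leave alone.
- slide_box_b: Loose open slide box 170 x 95 x 36, on the left. Origin under its centre. Leave alone.
Things that resemble listed ones, but are neither listed nor needed, are in the scene too. What is shaped like the slide_tray but orange is not meant.

How it is judged:
On the way, in this order (a step that is already met when the one before it is completed fails the run):
1. the pin is lifted clear of its hole, the boom still at the starting hole (value of joint pin above 0.009 m and value of joint boom between -0.15 and 0.15 rad), for 0.05 s.
2. the boom is at the next hole with the camera over the slide tray, and the pin is down in that hole ((value of joint boom between 0.38 and 0.46 rad or value of joint boom between -0.46 and -0.38 rad) and horizontal distance between camera_head and slide_tray below 0.018 m and value of joint pin below 0.002 m), for 0.1 s.
At the end, for the whole second after the job is handed in: The boom stands one hole from the start on the slide tray's side (boom joint within 0.04 rad of +0.419 or -0.419, lens within 18 mm of the slide tray's centre seen from above), the pin fully home (less than 2 mm up), the boom at rest (all of step 2 and velocity of joint boom between -0.03 and 0.03 rad/s); the robot touches nothing.
It fails at once if the boom is swung past the next hole (more than half-way to the one after) (value of joint boom above 0.63 rad or value of joint boom below -0.63 rad).
It fails at once if the ring is gripped or wrenched (over 35 N between fingers and ring) (contact force between the fingers and pull_ring above 35 N).
It fails at once if the camera head is touched (contact force between any of the fingers, the arm and camera_head above 1 N).
It fails at once if a loose thing around the stand is shifted or lifted (over 15 mm) (distance of any of oil_bottle, jar, dish, forceps, mailer, marker, slide_box_a, slide_box_b from where it was at the start of the episode above 0.015 m).
It also fails if it takes over 51 s, if anything falls off the work surface, if the arm or the gripper's body presses on something with over 40 N, if the wrist force passes 120 N, or if a joint passes its speed limit or range.

### The arm

A 6-joint arm with a two-finger parallel gripper is mounted at the origin on the work surface. World frame = base frame: x ahead of the robot, y to its left, z up, the work surface at z = 0. Lengths are in m, angles in rad, forces in N, time in s.
With the tool pointing down it reaches from about 0.35 to 0.925 m from the base axis. Payload 6.4 kg.
Tool frame: the origin (TCP) lies midway between the tips of the shut fingers; the grasp point (between the pads) lies 19 mm behind it; z points along the fingers, x is the direction in which the jaws open and shut, and the axes are right-handed (so a half turn about z gives the same grasp; the last joint's range is limited). The gripper opens to 94 mm and grips with 3 to 60 N. Pads are 16 mm wide; open, the fingers measure 119 mm over their backs; the gripper's body (75 mm by 177 mm) begins 78 mm behind the grasp point.
Start: joints at [0.975, 0.245, 1.558, -0, 1.339, -0.174], TCP at [0.266, 0.593, 0.205] pointing down, gripper open.
Joint ranges: [-3.13, 3.13], [-1.02, 2.26], [0.13, 2.54], [-0.95, 4.09], [0.21, 2.88], [-2.74, 2.74]. Speed limits (rad/s): [2.57, 2.57, 3.14, 3.14, 3.14, 3.14].

### API

Orientations are given as a unit quaternion [x, y, z, w].
In Python, from bench import r gives the robot as it stands.
- The arm moves only by the tool carry_out, never from a script. Its argument "deltas" is a list of rows, each an object with "slide": the shift along the world's x, y, z in cm, a list of three; "twist": the turn about the world's z in rad; "hand": the gripper command: -1 is fully open, 1 is shut, values between are in proportion. A call has 1 to 5 rows; each row shifts and turns the commanded pose from where the row before left it; what a row does not reach is not made up. A row lasts 1/10 s, in which the tool goes at most 50 mm and 8.59 degrees, less where a joint would pass 70% of its speed; a pose out of reach is approached as far as the arm can. A call is refused whole if a number of a shift passes 5 or a number of a turn 0.15, either way. A call with a gripper value outside its range is refused whole. The fingers move at their own pace and stop on an object; the grip force is fixed at half the most. Time passes only in rows, so rows that do not move let the fingers close. It gives the time, the measured TCP pose, the force and the opening at its end, in the units of the state.
- r.state(): the state, without advancing time (a new reading comes with each control period).
- r.get_image(name): name is "side" or "top" or "wrist"; returns the picture (480x640x3 uint8, red, green, blue); there is no depth.
- r.calibration(name): a dict with "K" (3x3 intrinsics, pixels), "dist" ([k1, k2, p1, p2, k3] as OpenCV has them; the pictures are not rectified), "rvec" (rotation vector, rad) and "tvec" (3), from world to camera coordinates, as OpenCV has them; the wrist camera has in their place "T_tool_cam" (4x4, takes a point from camera to tool coordinates, whose origin is the TCP and whose axes are the tool frame's). Camera axes: x right, y down, z forward; pixel columns grow to the right and rows downward; lengths in m; the calibration is good to about 2 mm. A picture is of the moment at which its call begins: read the wrist's pose just before it. calibration takes no time and is no camera call.
- r.sign_off(): hands the job in, once; it reports no verdict.
The state is a dict: "clock": time; "qpos": joint angles; "qvel": joint speeds; "tau": joint torques, N m; "tcp_pos": TCP position; "ee_rot": TCP orientation; "contact_force": force on the tool from outside, world axes, zero at the start; "torque": the same for the moment, N m; "finger_gap": finger opening in m.
Only numpy, scipy, OpenCV 4.12 (cv2) and the standard library are available. Lean on these libraries where they do the work, as an engineer would, in place of code of your own. Each camera call takes 0.05 s, during which the arm holds its last target. There are 200 camera calls.

## Working session

There is one attempt and no reset: what is moved stays moved. The work goes in short steps, Python scripts to look and compute and a tool call to move; the robot and the scene stay as the last step left them, time stands still between calls to the robot, and variables do not carry over. Pictures are saved under pics/ and viewed, about 8 in all and at most 12, crops included, and the job is handed in when it is done.

Besides the shell and the picture viewer there is one more tool, called after ">>>" in YAML: its name, and indented under it one key for each argument. carry_out: Moves the arm, as the interface text tells. Its arguments: {"type":"object","properties":{"deltas":{"type":"array","items":{"type":"object","properties":{"slide":{"type":"array","items":{"type":"number"}},"twist":{"type":"number"},"hand":{"type":"number"}}}}},"required":["deltas"]}

```bash
mkdir -p pics && python3 - <<'E'
from bench import r
import cv2
print(r.state())
for n in("side","top"):
    cv2.imwrite(f"pics/{n}0.png",r.get_image(n)[:,:,::-1])
    print(n,r.calibration(n))
print(r.calibration("wrist"))
E
```

```text
{'clock': 0.0, 'qpos': array([ 9.74907628e-01,  2.45768457e-01,  1.55898193e+00, -8.39610950e-06,
        1.33866276e+00, -1.74118406e-01]), 'qvel': array([-0.00078585, -0.00054749,  0.00177106, -0.00046661,  0.00034127,
       -0.00215062]), 'tau': array([-1.20008313e-03, -4.15859842e+01, -3.14586639e+01,  6.83365390e-02,
        3.34510789e-02, -1.47767905e-04]), 'tcp_pos': array([0.26577252, 0.59254807, 0.20439177]), 'ee_rot': array([ 8.39456167e-01,  5.43426643e-01, -8.36660297e-04,  3.58558916e-04]), 'contact_force': array([ 0.33173541,  0.61878608, -0.59748167]), 'torque': array([-0.01271672, -0.0082119 , -0.02995101]), 'finger_gap': 0.09403689806897246}
side {'K': array([[549.05863777,   0.        , 310.63073763],
       [  0.        , 549.05863777, 240.75497268],
       [  0.        ,   0.        ,   1.        ]]), 'dist': array([0.01857288, 0.        , 0.        , 0.        , 0.        ]), 'rvec': array([ 2.45440198,  0.25942316, -0.08384408]), 'tvec': array([-4.65012699e-01, -4.88799585e-04,  1.51016451e+00])}
top {'K': array([[474.61511068,   0.        , 308.4482744 ],
   
[... 205 characters left out ...]
9544, -2.1579055 ,  0.20560111]), 'tvec': array([-6.12510514e-04,  4.91520807e-01,  1.29948849e+00])}
{'K': array([[414.14067185,   0.        , 318.70156986],
       [  0.        , 414.14067185, 246.26948961],
       [  0.        ,   0.        ,   1.        ]]), 'dist': array([-0.00722973,  0.        ,  0.        ,  0.        ,  0.        ]), 'T_tool_cam': array([[ 9.99999853e-01,  5.29488775e-04,  1.18982406e-04,
        -1.79026172e-04],
       [-5.42602647e-04,  9.71518196e-01,  2.36964344e-01,
        -6.86558324e-02],
       [ 9.87638754e-06, -2.36964373e-01,  9.71518340e-01,
        -1.78870115e-01],
       [ 0.00000000e+00,  0.00000000e+00,  0.00000000e+00,
         1.00000000e+00]])}
```

View pics/top0.png

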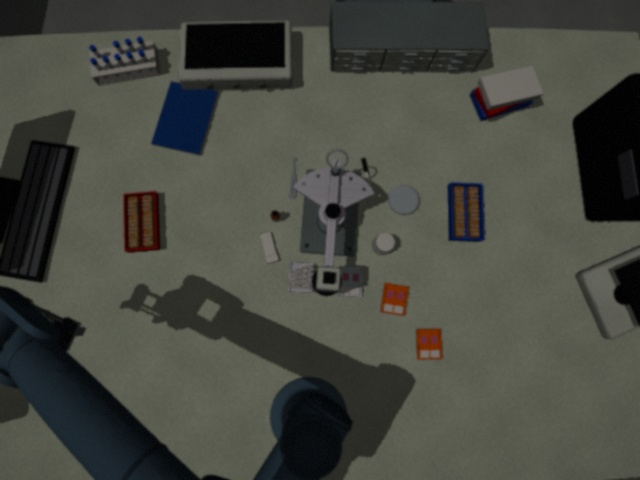

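View pics/side0.png

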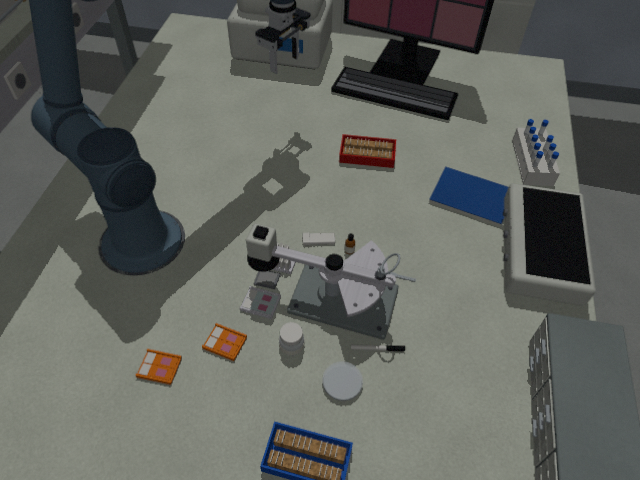

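```bash
cat > h.py <<'E'
import numpy as np, cv2
from bench import r
def ray(n,uv):
    c=r.calibration(n); R=cv2.Rodrigues(c["rvec"])[0]; t=c["tvec"]
    p=cv2.undistortPoints(np.array([[uv]],float),c["K"],c["dist"])[0,0]
    return -R.T@t, R.T@np.array([p[0],p[1],1])
def at(n,uv,z):
    o,d=ray(n,uv); return o+d*(z-o[2])/d[2]
def proj(n,P):
    c=r.calibration(n); return cv2.projectPoints(np.atleast_2d(np.array(P,float)),c["rvec"],c["tvec"],c["K"],c["dist"])[0][:,0]
E
python3 - <<'E'
import cv2,numpy as np
a=cv2.imread("pics/top0.png")[140:310,260:430]; b=cv2.imread("pics/side0.png")[215:365,230:430]
a=cv2.resize(a,(600,600),interpolation=3)
cv2.imwrite("pics/c1.png",cv2.convertScaleAbs(a,alpha=1.5))
b=cv2.resize(b,(800,600),interpolation=3)
cv2.imwrite("pics/c2.png",cv2.convertScaleAbs(b,alpha=1.3))
E
```

```text
(no output)
```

View pics/c1.png

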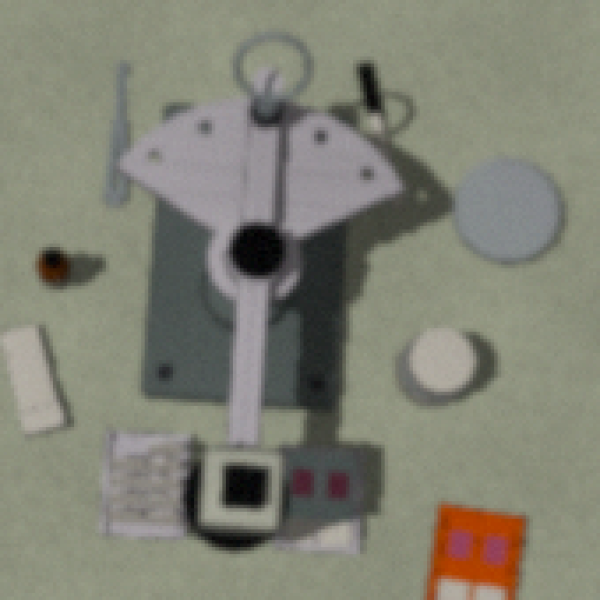

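View pics/c2.png

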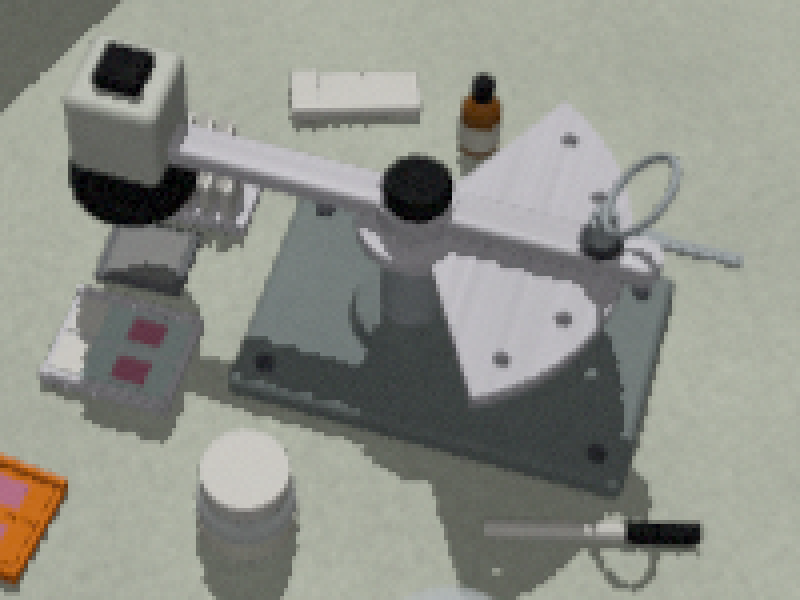

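```bash
cat >> h.py <<'E'
def ct(u,v): return (260+u*170/600-.36,140+v*170/600-.36)
def cs(u,v): return (230+u/4-.375,215+v/4-.375)
E
python3 - <<'E'
from h import *
from scipy.optimize import least_squares
obsT=[ct(154,155),ct(204,127),ct(320,136),ct(366,174)]
obsS=[cs(570,140),cs(598,197),cs(563,319),cs(502,359)]
def holes(p):
    return [[p[0]+.11*np.cos(p[2]+a),p[1]+.11*np.sin(p[2]+a),.127] for a in np.radians([48,24,-24,-48])]
for names in (["top"],["side"],["top","side"]):
    f=lambda p:np.concatenate([(proj(n,holes(p))-np.array(obsT if n=="top" else obsS)).ravel() for n in names])
    s=least_squares(f,[.7,0,0]); print(names,s.x,np.abs(s.fun).max())
p=s.x; h=p[2]; C=np.r_[p[:2],0]
ax=np.array([np.cos(h),np.sin(h),0])
print("ring pred",C+.11*ax+[0,0,.199],"top meas",at("top",ct(273,70),.199),"side",at("side",cs(643,180),.199))
print("cam pred",C-.18*ax); 
print("tray",at("top",ct(325,500),.013),"pred",C-.18*np.array([np.cos(h+.419),np.sin(h+.419),0]))
from scipy.spatial.transform import Rotation as Ro
print(Ro.from_quat(r.state()["ee_rot"]).as_matrix().round(3))
print("final ring", C+.11*np.array([np.cos(h+.419),np.sin(h+.419),0]))
E
```

```text
['top'] [ 0.54618626 -0.07087751 -0.10434537] 0.2150710685816648
['side'] [ 0.54524419 -0.07188372 -0.09565196] 0.1999700683819583
['top', 'side'] [ 0.54563374 -0.07142914 -0.09935827] 0.5037861340929339
ring pred [ 0.65509122 -0.08234058  0.199     ] top meas [ 0.67007254 -0.08501394  0.199     ] side [ 0.67172586 -0.07364649  0.199     ]
cam pred [ 0.36652149 -0.05357407  0.        ]
tray [ 0.37096435 -0.13164087  0.013     ] pred [ 0.37475109 -0.12798991  0.        ]
[[ 0.409  0.912 -0.001]
 [ 0.912 -0.409 -0.001]
 [-0.002 -0.    -1.   ]]
final ring [ 0.65006202 -0.03686423  0.        ]
```

Top crop: the slide tray (pink labels, about (325,500)) is on the robot's right. The cassette tray, at (150,485), is on the left. The orange trays at (480,550) are decoys. So the boom goes to +0.419, the ring swings to +y, and the ring centre is near (0.671, -0.082, 0.199).

The moves only give shift and yaw, so I'll raise the arm first and see how the tool orientation behaves.

>>> carry_out:
  deltas:
    - {"slide": [0, 0, 5], "hand": 1}
    - {"slide": [0, 0, 5], "hand": 1}
    - {"slide": [0, 0, 5], "hand": 1}
    - {"slide": [0, 0, 5], "hand": 1}
    - {"slide": [2, -2, 4], "hand": 1}

```text
$.deltas[0]: bad value
```

```bash
python3 - <<'E'
from h import *
cv2.imwrite("pics/w1.png",r.get_image("wrist")[:,:,::-1])
s=r.state();print(s["clock"],s["qpos"].round(3),s["tcp_pos"],s["ee_rot"],s["finger_gap"],s["contact_force"])
E
```

```text
0.15 [ 0.975  0.246  1.559  0.     1.339 -0.174] [0.26584224 0.59265704 0.20461813] [ 8.39466662e-01  5.43410683e-01 -6.87214631e-04  2.84519437e-04] 0.09377533033749688 [-0.38418285 -0.29969175 -0.03257033]
```

View pics/w1.png

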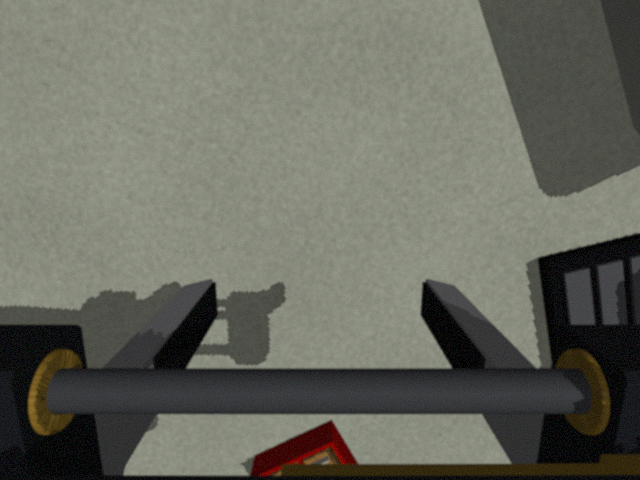

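>>> carry_out:
  deltas:
    - {"slide": [0, 0, 5], "twist": 0, "hand": 1}
    - {"slide": [0, 0, 5], "twist": 0, "hand": 1}
    - {"slide": [0, 0, 5], "twist": 0, "hand": 1}
    - {"slide": [0, 0, 5], "twist": 0, "hand": 1}
    - {"slide": [2, -2, 4], "twist": 0, "hand": 1}

```text
clock: 0.65
tcp_pos: [0.2846, 0.574, 0.4485]
ee_rot: [0.838, 0.545, 0.001, -0.001]
contact_force: [0.9, 0.1, -0.6]
finger_gap: 0.0572
```

>>> carry_out:
  deltas:
    - {"slide": [4, 0, 4], "twist": 0, "hand": 1}
    - {"slide": [4, 0, 4], "twist": 0, "hand": 1}
    - {"slide": [4, 0, 4], "twist": 0, "hand": 1}
    - {"slide": [4, 0, 4], "twist": 0, "hand": 1}
    - {"slide": [4, 0, 4], "twist": 0, "hand": 1}

```text
clock: 1.15
tcp_pos: [0.4588, 0.5728, 0.6189]
ee_rot: [0.84, 0.543, 0.0, -0.0]
contact_force: [0.4, 1.0, 1.7]
finger_gap: 0.0175
```

>>> carry_out:
  deltas:
    - {"slide": [4, 0, 4], "twist": 0, "hand": 1}
    - {"slide": [4, 0, 4], "twist": 0, "hand": 1}
    - {"slide": [4, 0, 4], "twist": 0, "hand": 1}
    - {"slide": [4, 0, 4], "twist": 0, "hand": 1}
    - {"slide": [4, 0, 4], "twist": 0, "hand": 1}

```text
clock: 1.65
tcp_pos: [0.5486, 0.4956, 0.681]
ee_rot: [0.839, 0.543, 0.042, -0.009]
contact_force: [-0.0, -0.5, 1.0]
finger_gap: 0.0007
```

>>> carry_out:
  deltas:
    - {"slide": [4, -3, 2], "twist": 0, "hand": 1}
    - {"slide": [4, -3, 2], "twist": 0, "hand": 1}
    - {"slide": [4, -3, 2], "twist": 0, "hand": 1}
    - {"slide": [4, -3, 2], "twist": 0, "hand": 1}
    - {"slide": [4, -3, 2], "twist": 0, "hand": 1}

```text
clock: 2.15
tcp_pos: [0.6696, 0.3166, 0.6977]
ee_rot: [0.837, 0.542, 0.073, -0.009]
contact_force: [-0.2, -0.4, -0.6]
finger_gap: 0.0005
```

>>> carry_out:
  deltas:
    - {"slide": [-4, 0, -4], "twist": 0, "hand": 1}
    - {"slide": [-4, 0, -4], "twist": 0, "hand": 1}

```text
clock: 2.35
tcp_pos: [0.6342, 0.3185, 0.6593]
ee_rot: [0.839, 0.54, 0.072, -0.009]
contact_force: [0.5, -0.0, 0.4]
finger_gap: 0.0004
```

```bash
python3 - <<'E'
from h import *
from scipy.spatial.transform import Rotation as Ro
s=r.state();print(s["clock"],s["qpos"].round(3),s["tcp_pos"],Ro.from_quat(s["ee_rot"]).as_matrix().round(3))
E
```

```text
2.35 [ 0.283  0.385  0.571  0.066  2.051 -0.827] [0.63416136 0.31845657 0.65934823] [[ 0.406  0.907  0.111]
 [ 0.904 -0.417  0.093]
 [ 0.131  0.063 -0.989]]
```

The tilt gained at the reach limit persists (8° so far, tip ahead), so I can build up the lean the ring needs this way. Next I yaw and swing round to the boom's azimuth.

>>> carry_out:
  deltas:
    - {"slide": [2, -4.5, 0], "twist": 0.1, "hand": 1}
    - {"slide": [2, -4.5, 0], "twist": 0.1, "hand": 1}
    - {"slide": [2, -4.5, 0], "twist": 0.1, "hand": 1}
    - {"slide": [2, -4.5, 1], "twist": 0, "hand": 1}
    - {"slide": [2, -4.5, 1], "twist": 0, "hand": 1}

```text
clock: 2.85
tcp_pos: [0.7312, 0.0937, 0.6821]
ee_rot: [0.747, 0.661, 0.07, -0.02]
contact_force: [0.7, 1.0, 0.5]
finger_gap: 0.0006
```

>>> carry_out:
  deltas:
    - {"slide": [3, -4, 2], "twist": 0, "hand": 1}
    - {"slide": [3, -4, 2], "twist": 0, "hand": 1}
    - {"slide": [3, -4, 2], "twist": 0, "hand": 1}
    - {"slide": [4, -3, 2], "twist": 0, "hand": 1}
    - {"slide": [4, -3, 2], "twist": 0, "hand": 1}

```text
clock: 3.35
tcp_pos: [0.7759, -0.0655, 0.6663]
ee_rot: [0.747, 0.656, 0.107, 0.01]
contact_force: [0.1, 0.9, 0.3]
finger_gap: 0.0004
```

>>> carry_out:
  deltas:
    - {"slide": [5, 0, 3], "twist": 0, "hand": 1}
    - {"slide": [5, 0, 3], "twist": 0, "hand": 1}
    - {"slide": [5, 0, 3], "twist": 0, "hand": 1}
    - {"slide": [5, 0, 3], "twist": 0, "hand": 1}
    - {"slide": [5, 0, 3], "twist": 0, "hand": 1}

```text
clock: 3.85
tcp_pos: [0.834, -0.0451, 0.6547]
ee_rot: [0.744, 0.648, 0.157, 0.055]
contact_force: [0.2, 0.4, -0.1]
finger_gap: 0.0004
```

```bash
cat > st.py <<'E'
from h import *
from scipy.spatial.transform import Rotation as Ro
s=r.state();M=Ro.from_quat(s["ee_rot"]).as_matrix()
print(s["clock"],s["qpos"].round(3),s["tcp_pos"].round(4),M.round(3).tolist(),"lean",np.degrees(np.arccos(-M[2,2])).round(1),"az",np.degrees(np.arctan2(M[1,2],M[0,2])).round(1))
E
python3 st.py
```

```text
3.85 [-0.255  0.715  0.128  0.217  2.015 -1.567] [ 0.834  -0.0451  0.6547] [[0.112, 0.946, 0.306], [0.98, -0.155, 0.121], [0.162, 0.286, -0.944]] lean 19.2 az 21.6
```

>>> carry_out:
  deltas:
    - {"slide": [3, -1, 0], "twist": 0, "hand": 1}
    - {"slide": [3, -1, 0], "twist": 0, "hand": 1}
    - {"slide": [3, -1, 0], "twist": 0, "hand": 1}
    - {"slide": [3, -1, 0], "twist": 0, "hand": 1}
    - {"slide": [3, -1, 0], "twist": 0, "hand": 1}

```text
clock: 4.35
tcp_pos: [0.9034, -0.0849, 0.5909]
ee_rot: [0.741, 0.642, 0.182, 0.08]
contact_force: [0.4, 0.7, 0.1]
finger_gap: 0.0003
```

```bash
python3 st.py
```

```text
4.35 [-0.286  0.806  0.128  0.228  1.861 -1.61 ] [ 0.9034 -0.0849  0.5909] [[0.11, 0.922, 0.372], [0.98, -0.164, 0.116], [0.168, 0.352, -0.921]] lean 23.0 az 17.3
```

>>> carry_out:
  deltas:
    - {"slide": [2, -1, 5], "twist": 0, "hand": 1}
    - {"slide": [2, -1, 5], "twist": 0, "hand": 1}
    - {"slide": [2, -1, 5], "twist": 0, "hand": 1}
    - {"slide": [2, -1, 5], "twist": 0, "hand": 1}
    - {"slide": [2, -1, 5], "twist": 0, "hand": 1}

```text
clock: 4.85
tcp_pos: [0.8531, -0.1061, 0.7069]
ee_rot: [0.732, 0.628, 0.229, 0.128]
contact_force: [0.2, -0.5, -0.3]
finger_gap: 0.0003
```

```bash
python3 st.py
```

```text
4.85 [-0.342  0.676  0.126  0.276  1.862 -1.616] [ 0.8531 -0.1061  0.7069] [[0.105, 0.862, 0.496], [0.979, -0.177, 0.101], [0.175, 0.475, -0.862]] lean 30.4 az 11.5
```

>>> carry_out:
  deltas:
    - {"slide": [3, -1, 3], "twist": 0, "hand": 1}
    - {"slide": [3, -1, 3], "twist": 0, "hand": 1}
    - {"slide": [3, -1, 3], "twist": 0, "hand": 1}
    - {"slide": [3, -1, 3], "twist": 0, "hand": 1}

```text
clock: 5.25
tcp_pos: [0.8725, -0.1256, 0.7227]
ee_rot: [0.725, 0.616, 0.263, 0.162]
contact_force: [0.5, 0.1, -0.3]
finger_gap: 0.0004
```

```bash
python3 st.py
```

```text
5.25 [-0.365  0.675  0.127  0.3    1.769 -1.628] [ 0.8725 -0.1256  0.7227] [[0.103, 0.808, 0.58], [0.978, -0.188, 0.089], [0.181, 0.558, -0.81]] lean 35.9 az 8.7
```

>>> carry_out:
  deltas:
    - {"slide": [-2.5, 0.4, -4], "twist": -0.05, "hand": 1}
    - {"slide": [-2.5, 0.4, -4], "twist": -0.05, "hand": 1}
    - {"slide": [-2.5, 0.4, -4], "twist": -0.05, "hand": 1}
    - {"slide": [-2.5, 0.4, -4], "twist": -0.05, "hand": 1}
    - {"slide": [-2.5, 0.4, -4], "twist": 0, "hand": 1}

```text
clock: 5.75
tcp_pos: [0.7751, -0.1095, 0.5659]
ee_rot: [0.77, 0.558, 0.251, 0.181]
contact_force: [0.7, -0.0, 1.0]
finger_gap: 0.0007
```

```bash
python3 st.py
```

```text
5.75 [-0.361  0.11   1.166  0.22   1.275 -1.615] [ 0.7751 -0.1095  0.5659] [[0.251, 0.769, 0.588], [0.95, -0.312, 0.001], [0.184, 0.559, -0.809]] lean 36.0 az 0.1
```

>>> carry_out:
  deltas:
    - {"slide": [-3, 0.4, -4], "twist": -0.05, "hand": 1}
    - {"slide": [-3, 0.4, -4], "twist": 0, "hand": 1}
    - {"slide": [-3, 0.4, -4], "twist": 0, "hand": 1}
    - {"slide": [-3, 0.4, -4], "twist": 0, "hand": 1}
    - {"slide": [-3, 0.4, -4], "twist": 0, "hand": 1}

```text
clock: 6.25
tcp_pos: [0.6256, -0.0903, 0.3663]
ee_rot: [0.784, 0.539, 0.246, 0.187]
contact_force: [0.5, 0.5, 0.5]
finger_gap: -0.0001
```

>>> carry_out:
  deltas:
    - {"slide": [-2, 0.4, -4], "twist": 0, "hand": 1}
    - {"slide": [0, 0, 0], "twist": 0, "hand": 1}
    - {"slide": [0, 0, 0], "twist": 0, "hand": 1}

```text
clock: 6.55
tcp_pos: [0.6074, -0.0869, 0.3292]
ee_rot: [0.784, 0.538, 0.246, 0.187]
contact_force: [0.7, -0.4, 1.0]
finger_gap: 0.0005
```

```bash
python3 st.py; python3 - <<'E'
from h import *
cv2.imwrite("pics/w2.png",r.get_image("wrist")[:,:,::-1])
E
```

```text
6.55 [-0.429 -0.302  1.966  0.282  0.903 -1.743] [ 0.6074 -0.0869  0.3292] [[0.299, 0.752, 0.588], [0.936, -0.35, -0.029], [0.184, 0.559, -0.809]] lean 36.0 az -2.8
```

View pics/w2.png

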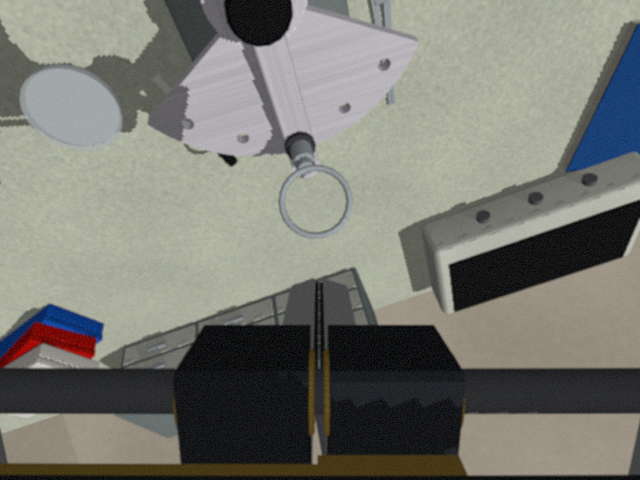

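Wrist view: the ring is at about (315,201), roughly 72 px across, with the fingertips just below it at (320,280).

```bash
cat >> h.py <<'E'
from scipy.spatial.transform import Rotation as Ro
def wray(uv):
    c=r.calibration("wrist"); s=r.state(); M=np.eye(4); M[:3,:3]=Ro.from_quat(s["ee_rot"]).as_matrix(); M[:3,3]=s["tcp_pos"]
    T=M@c["T_tool_cam"]; p=cv2.undistortPoints(np.array([[uv]],float),c["K"],c["dist"])[0,0]
    return T[:3,3],T[:3,:3]@np.array([p[0],p[1],1])
def wat(uv,z):
    o,d=wray(uv); k=(z-o[2])/d[2]; return o+d*k,k
E
python3 - <<'E'
from h import *
print(wat((315.5,201),.199), wat((300,140),.170),wat((243,138),.127),wat((345,107),.127))
s=r.state();M=Ro.from_quat(s["ee_rot"]).as_matrix()
for R_ in (np.array([.671,-.083,.199]),wat((315.5,201),.199)[0]):
  for k in (-.06,.022): 
    T=R_+M[:,2]*k+M[:,1]*.004; print(k,T.round(4),((T-s["tcp_pos"])*100).round(2))
E
```

```text
(array([ 0.67464119, -0.08508786,  0.199     ]), np.float64(0.32626340214574384)) (array([ 0.63666773, -0.07988572,  0.17      ]), np.float64(0.315995660634194)) (array([ 0.64378552, -0.1277283 ,  0.127     ]), np.float64(0.35463300971950323)) (array([ 0.65186983, -0.03726609,  0.127     ]), np.float64(0.35062659784026545))
-0.06 [ 0.6386 -0.0826  0.2496] [ 2.99  0.48 -8.24]
0.022 [ 0.687  -0.0851  0.1835] [  7.83   0.23 -14.85]
-0.06 [ 0.6422 -0.0847  0.2496] [ 3.35  0.27 -8.24]
0.022 [ 0.6906 -0.0871  0.1835] [  8.2    0.03 -14.85]
```

>>> carry_out:
  deltas:
    - {"slide": [1.1, 0.1, -2.7], "twist": 0, "hand": 1}
    - {"slide": [1.1, 0.1, -2.7], "twist": 0, "hand": 1}
    - {"slide": [1.0, 0.1, -2.8], "twist": 0, "hand": 1}
    - {"slide": [0, 0, 0], "twist": 0, "hand": 1}
    - {"slide": [0, 0, 0], "twist": 0, "hand": 1}

```text
clock: 7.1
tcp_pos: [0.6407, -0.0842, 0.2493]
ee_rot: [0.783, 0.539, 0.247, 0.188]
contact_force: [0.3, 0.5, 0.5]
finger_gap: 0.0005
```

```bash
python3 st.py; python3 - <<'E'
from h import *
w=r.get_image("wrist")[:,:,::-1][120:360,160:480]
s=r.get_image("side")[:,:,::-1][215:335,330:490]
cv2.imwrite("pics/w3.png",np.vstack([cv2.resize(w,(400,300)),cv2.resize(cv2.convertScaleAbs(s,alpha=1.4),(400,300),interpolation=2)]))
E
```

```text
7.1 [-0.395 -0.151  1.987  0.305  0.726 -1.768] [ 0.6407 -0.0842  0.2493] [[0.298, 0.751, 0.589], [0.937, -0.349, -0.029], [0.184, 0.561, -0.807]] lean 36.2 az -2.8
```

View pics/w3.png

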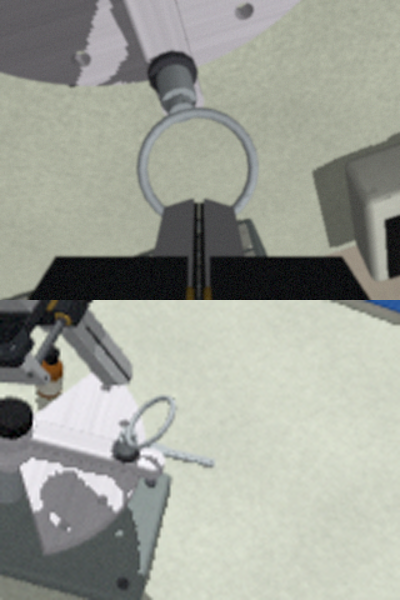

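Fingers line up with the ring: predicted row is about 256 against 252 measured, with a lateral match within 1 px. Inserting along the tool axis.

>>> carry_out:
  deltas:
    - {"slide": [1.2, 0, -1.6], "twist": 0, "hand": 1}
    - {"slide": [1.2, -0.1, -1.7], "twist": 0, "hand": 1}
    - {"slide": [1.2, 0, -1.6], "twist": 0, "hand": 1}
    - {"slide": [1.2, -0.1, -1.7], "twist": 0, "hand": 1}
    - {"slide": [0, 0, 0], "twist": 0, "hand": 1}

```text
clock: 7.7
tcp_pos: [0.687, -0.0856, 0.1797]
ee_rot: [0.784, 0.539, 0.245, 0.186]
contact_force: [-0.1, -0.0, -0.2]
finger_gap: 0.0003
```

```bash
python3 st.py; python3 - <<'E'
from h import *
w=r.get_image("wrist")[:,:,::-1][120:360,160:480]
s=r.get_image("side")[:,:,::-1][215:335,330:490]
cv2.imwrite("pics/w4.png",np.vstack([cv2.resize(w,(400,300)),cv2.resize(cv2.convertScaleAbs(s,alpha=1.4),(400,300),interpolation=2)]))
E
```

```text
7.7 [-0.362  0.049  1.929  0.335  0.586 -1.791] [ 0.687  -0.0856  0.1797] [[0.299, 0.753, 0.586], [0.936, -0.35, -0.028], [0.184, 0.557, -0.81]] lean 35.9 az -2.7
```

View pics/w4.png

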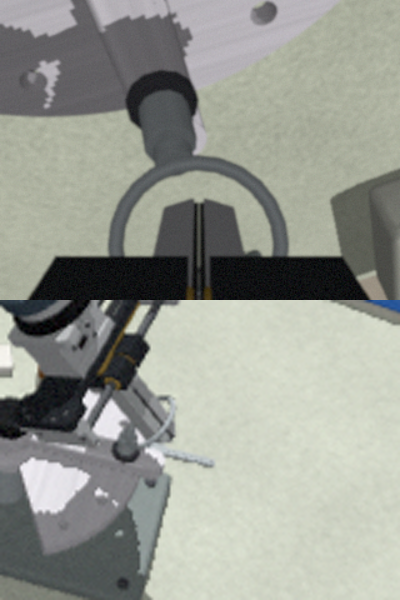

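The fingers are through the ring with no contact force. Lifting in small steps.

>>> carry_out:
  deltas:
    - {"slide": [0, 0, 0.5], "twist": 0, "hand": 1}
    - {"slide": [0, 0, 0.4], "twist": 0, "hand": 1}
    - {"slide": [0, 0, 0.4], "twist": 0, "hand": 1}
    - {"slide": [0, 0, 0], "twist": 0, "hand": 1}

```text
clock: 8.2
tcp_pos: [0.6863, -0.0856, 0.1937]
ee_rot: [0.784, 0.539, 0.246, 0.187]
contact_force: [-1.4, -0.5, 0.5]
finger_gap: 0.0003
```

>>> carry_out:
  deltas:
    - {"slide": [0, 0, 0.2], "twist": 0, "hand": 1}
    - {"slide": [0, 0, 0.2], "twist": 0, "hand": 1}
    - {"slide": [0, 0, 0], "twist": 0, "hand": 1}

```text
clock: 8.5
tcp_pos: [0.6855, -0.0852, 0.1955]
ee_rot: [0.784, 0.539, 0.245, 0.186]
contact_force: [-2.5, -2.1, -3.5]
finger_gap: 0.0002
```

>>> carry_out:
  deltas:
    - {"slide": [0, 0, 0.2], "twist": 0, "hand": 1}
    - {"slide": [0, 0, 0.2], "twist": 0, "hand": 1}
    - {"slide": [0, 0, 0], "twist": 0, "hand": 1}

```text
clock: 8.8
tcp_pos: [0.6857, -0.0851, 0.1999]
ee_rot: [0.784, 0.539, 0.245, 0.186]
contact_force: [-3.8, -0.2, -4.9]
finger_gap: 0.0005
```

>>> carry_out:
  deltas:
    - {"slide": [0, 0, 0.2], "twist": 0, "hand": 1}
    - {"slide": [0, 0, 0.2], "twist": 0, "hand": 1}
    - {"slide": [0, 0, 0.2], "twist": 0, "hand": 1}
    - {"slide": [0, 0, 0.2], "twist": 0, "hand": 1}
    - {"slide": [0, 0, 0], "twist": 0, "hand": 1}

```text
clock: 9.3
tcp_pos: [0.686, -0.0852, 0.2084]
ee_rot: [0.784, 0.539, 0.245, 0.186]
contact_force: [-4.0, -0.6, -7.0]
finger_gap: 0.0008
```

```bash
python3 st.py; python3 - <<'E'
from h import *
w=r.get_image("wrist")[:,:,::-1][120:360,160:480]
s=r.get_image("side")[:,:,::-1][215:335,330:490]
cv2.imwrite("pics/w5.png",np.vstack([cv2.resize(w,(400,300)),cv2.resize(cv2.convertScaleAbs(s,alpha=1.4),(400,300),interpolation=2)]))
E
```

```text
9.3 [-0.362  0.01   1.912  0.309  0.64  -1.76 ] [ 0.686  -0.0852  0.2084] [[0.299, 0.754, 0.585], [0.936, -0.35, -0.028], [0.184, 0.556, -0.81]] lean 35.9 az -2.7
```

View pics/w5.png

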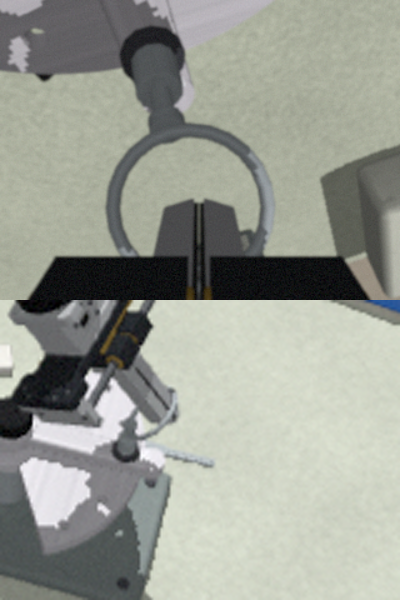

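The pin stem is clearly drawn out of the barrel. The vertical force of 7 N implies about 13 mm of lift. Adding a little lift, then swinging on the arc with yaw.

>>> carry_out:
  deltas:
    - {"slide": [0, 0, 0.2], "twist": 0, "hand": 1}
    - {"slide": [0.05, 0.3, 0], "twist": 0.02, "hand": 1}
    - {"slide": [0.04, 0.5, 0], "twist": 0.04, "hand": 1}
    - {"slide": [0.01, 0.6, 0], "twist": 0.04, "hand": 1}
    - {"slide": [-0.02, 0.6, 0], "twist": 0.04, "hand": 1}

```text
clock: 9.9
tcp_pos: [0.6867, -0.0657, 0.2102]
ee_rot: [0.744, 0.593, 0.257, 0.169]
contact_force: [-6.2, -2.3, -7.5]
finger_gap: 0.0002
```

>>> carry_out:
  deltas:
    - {"slide": [-0.04, 0.6, 0], "twist": 0.04, "hand": 1}
    - {"slide": [-0.06, 0.6, 0], "twist": 0.04, "hand": 1}
    - {"slide": [-0.09, 0.6, 0], "twist": 0.04, "hand": 1}
    - {"slide": [0, 0, 0], "twist": 0, "hand": 1}

```text
clock: 10.3
tcp_pos: [0.6847, -0.0477, 0.21]
ee_rot: [0.707, 0.636, 0.267, 0.153]
contact_force: [-6.8, -1.3, -7.4]
finger_gap: 0.0004
```

```bash
python3 st.py; python3 - <<'E'
from h import *
t=r.get_image("top")[:,:,::-1]
cv2.imwrite("pics/t6.png",cv2.convertScaleAbs(cv2.resize(t[140:310,260:430],(600,600),interpolation=3),alpha=1.5))
E
```

```text
10.3 [-0.369  0.016  1.903  0.495  0.743 -2.121] [ 0.6847 -0.0477  0.21  ] [[0.047, 0.819, 0.572], [0.982, -0.143, 0.123], [0.183, 0.556, -0.811]] lean 35.8 az 12.2
```

View pics/t6.png

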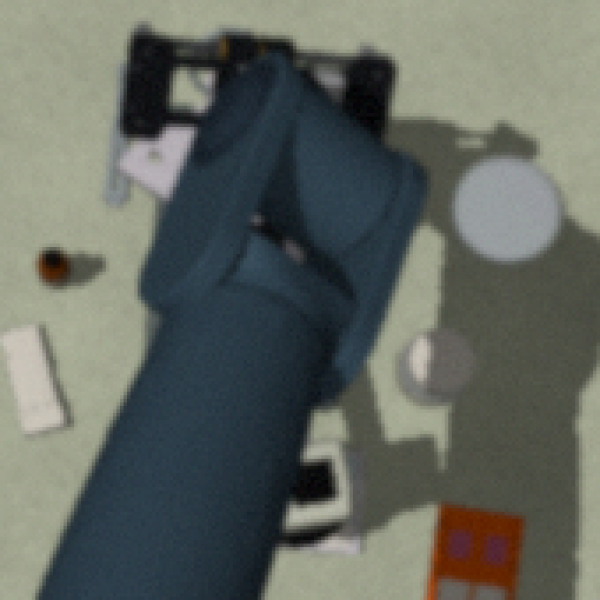

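```bash
python3 - <<'E'
from h import *
C=np.array([.5456,-.0714])
for z in(.165,.19):
  a=[]
  for uv in((244,486),(318,480)):
    p=at("top",ct(*uv),z)[:2]-C; a.append(np.arctan2(-p[1],-p[0])); print(z,uv,np.linalg.norm(p).round(4),a[-1].round(3))
  print(a[1]-a[0])
E
```

```text
0.165 (244, 486) 0.1767 -0.08
0.165 (318, 480) 0.1773 0.223
0.30350483478048
0.19 (244, 486) 0.1791 -0.088
0.19 (318, 480) 0.179 0.206
0.29362105914488545
```

>>> carry_out:
  deltas:
    - {"slide": [-0.1, 0.5, 0], "twist": 0.04, "hand": 1}
    - {"slide": [-0.12, 0.5, 0], "twist": 0.04, "hand": 1}
    - {"slide": [-0.1, 0.4, 0], "twist": 0.03, "hand": 1}
    - {"slide": [0, 0, 0], "twist": 0, "hand": 1}

```text
clock: 10.75
tcp_pos: [0.6817, -0.0342, 0.2102]
ee_rot: [0.671, 0.674, 0.275, 0.139]
contact_force: [-6.9, -1.5, -7.2]
finger_gap: 0.0007
```

```bash
python3 st.py; python3 - <<'E'
from h import *
w=r.get_image("wrist")[:,:,::-1][0:240,120:440]
s=r.get_image("side")[:,:,::-1][205:325,220:380]
t=r.get_image("top")[:,:,::-1][250:310,320:400]
cv2.imwrite("pics/t7.png",np.vstack([cv2.resize(w,(800,400))[:, :],np.hstack([cv2.resize(cv2.convertScaleAbs(t,alpha=1.4),(400,200),interpolation=2),cv2.resize(cv2.convertScaleAbs(s,alpha=1.4),(400,200))])])[:600])
E
```

```text
10.75 [-0.375  0.021  1.898  0.552  0.797 -2.255] [ 0.6817 -0.0342  0.2102] [[-0.06, 0.829, 0.556], [0.981, -0.052, 0.184], [0.182, 0.556, -0.811]] lean 35.8 az 18.4
```

View pics/t7.png

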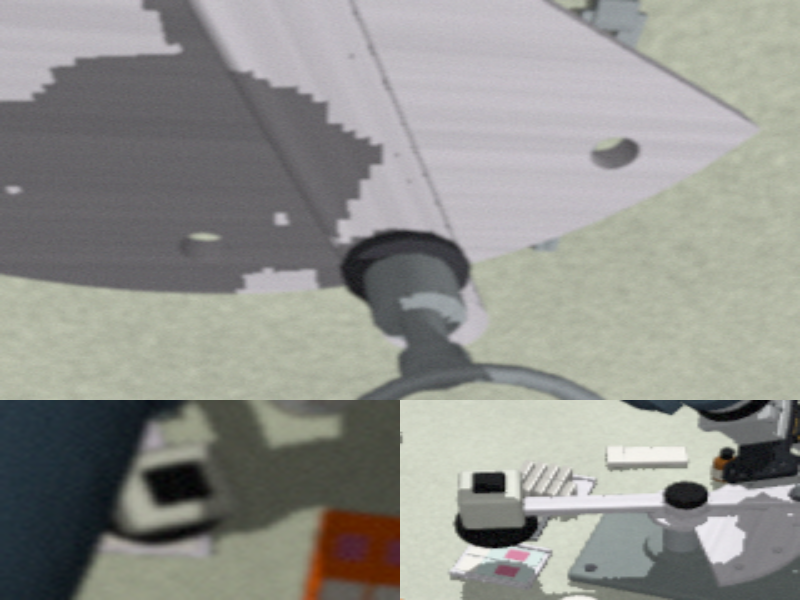

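```bash
python3 - <<'E'
from h import *
C=np.array([.5456,-.0714]);h0=-.0994
f=lambda u,v:(120+u*.4-.3,v*.6-.2)
for n,uv,z in(("h0",(205,245),.125),("h48",(615,153),.126)):
    p=wat(f(*uv),z)[0][:2]-C; print(n,np.linalg.norm(p).round(4),np.arctan2(p[1],p[0])-h0)
for n,q in(("R",((352,0),(455,235))),("L",((192,0),(340,245)))):
    a,b=[wat(f(*x),.145)[0][:2] for x in q]; d=b-a; print(n,a,b,"dir",np.arctan2(d[1],d[0])-h0, "perp off of axis",np.cross(d/np.linalg.norm(d),C-a))
p=wat(f(405,262),.152)[0][:2]-C; print(np.linalg.norm(p),np.arctan2(p[1],p[0])-h0)
q=at("top",(320+178*.2,250+80*.3),.165)[:2]-C; print(np.linalg.norm(q),np.arctan2(-q[1],-q[0])-h0)
E
```

```text
h0 0.1087 -0.0052354625651169495
h48 0.1087 0.8452101936815926
R [ 0.57777618 -0.05053719] [ 0.63992425 -0.03308167] dir 0.3732152578761133 perp off of axis -0.011384937377475578
L [ 0.57785158 -0.07371201] [ 0.64194784 -0.05555039] dir 0.37551155358879956 perp off of axis 0.011016748631288995
0.10194557844726027 0.3736788039419118
0.17749222370336154 0.4104300627443353<stdin>:7: DeprecationWarning: Arrays of 2-dimensional vectors are deprecated. Use arrays of 3-dimensional vectors instead. (deprecated in NumPy 2.0)
```

Three estimates agree on a boom angle of 0.374 rad, using the boom edges and barrel base. The visible holes check at 0 and 0.845. That leaves +0.045 rad, about 6.3 mm at the TCP.

>>> carry_out:
  deltas:
    - {"slide": [-0.08, 0.3, 0], "twist": 0.02, "hand": 1}
    - {"slide": [-0.1, 0.32, 0], "twist": 0.02, "hand": 1}
    - {"slide": [0, 0, 0], "twist": 0, "hand": 1}

```text
clock: 11.2
tcp_pos: [0.6799, -0.0281, 0.2102]
ee_rot: [0.658, 0.688, 0.277, 0.133]
contact_force: [-6.3, -3.1, -6.7]
finger_gap: 0.0006
```

>>> carry_out:
  deltas:
    - {"slide": [0, 0, -0.3], "twist": 0, "hand": 1}
    - {"slide": [0, 0, -0.3], "twist": 0, "hand": 1}
    - {"slide": [0, 0, -0.3], "twist": 0, "hand": 1}
    - {"slide": [0, 0, 0], "twist": 0, "hand": 1}

```text
clock: 11.6
tcp_pos: [0.68, -0.0282, 0.2012]
ee_rot: [0.658, 0.687, 0.277, 0.133]
contact_force: [-7.6, -2.6, -5.9]
finger_gap: 0.0006
```

>>> carry_out:
  deltas:
    - {"slide": [0, 0, -0.2], "twist": 0, "hand": 1}
    - {"slide": [0, 0, 0], "twist": 0, "hand": 1}

```text
clock: 11.8
tcp_pos: [0.68, -0.0282, 0.1995]
ee_rot: [0.658, 0.687, 0.277, 0.134]
contact_force: [-7.8, -2.1, -5.8]
finger_gap: 0.0003
```

The hook still carries the spring load below riding height, so the pin is entering the hole. Lowering the rest of the way.

>>> carry_out:
  deltas:
    - {"slide": [0, 0, -0.3], "twist": 0, "hand": 1}
    - {"slide": [0, 0, -0.3], "twist": 0, "hand": 1}
    - {"slide": [0, 0, -0.4], "twist": 0, "hand": 1}
    - {"slide": [0, 0, -0.4], "twist": 0, "hand": 1}
    - {"slide": [0, 0, 0], "twist": 0, "hand": 1}

```text
clock: 12.3
tcp_pos: [0.6826, -0.0282, 0.1888]
ee_rot: [0.658, 0.686, 0.28, 0.136]
contact_force: [0.6, 1.0, 0.6]
finger_gap: 0.001
```

```bash
python3 st.py; python3 - <<'E'
from h import *
s=r.state();M=Ro.from_quat(s["ee_rot"]).as_matrix();print((-M[:,2]*9).round(2))
w=r.get_image("wrist")[:,:,::-1][0:360,80:560]
cv2.imwrite("pics/w8.png",cv2.resize(w,(800,600)))
E
```

```text
12.3 [-0.373  0.052  1.91   0.598  0.774 -2.336] [ 0.6826 -0.0282  0.1888] [[-0.098, 0.826, 0.554], [0.978, -0.021, 0.205], [0.182, 0.563, -0.807]] lean 36.2 az 20.3
[-4.99 -1.85  7.26]
```

View pics/w8.png

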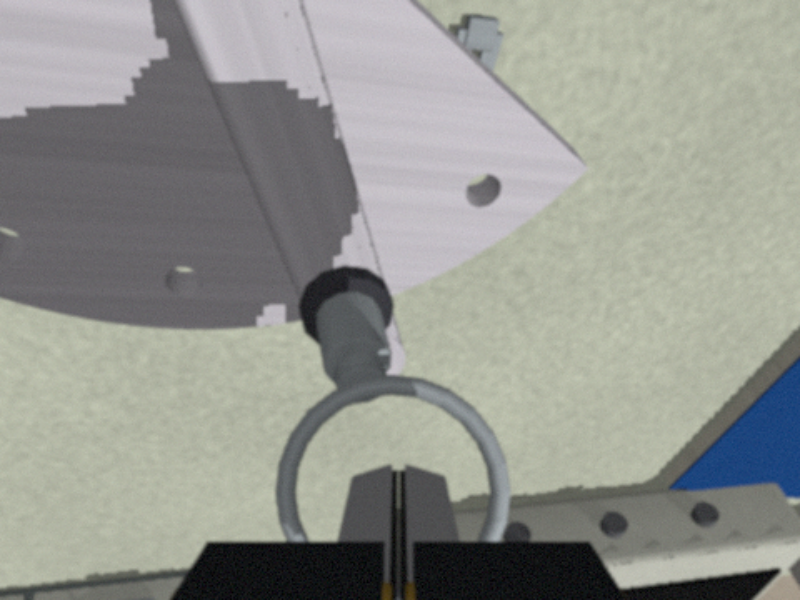

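No load on the fingers, and the ring sits right on the barrel. Centring a little lower, then withdrawing along the finger axis.

>>> carry_out:
  deltas:
    - {"slide": [-0.1, 0, -0.3], "twist": 0, "hand": 1}
    - {"slide": [-0.55, -0.2, 0.8], "twist": 0, "hand": 1}
    - {"slide": [-1.1, -0.4, 1.6], "twist": 0, "hand": 1}
    - {"slide": [-1.1, -0.4, 1.6], "twist": 0, "hand": 1}
    - {"slide": [-1.1, -0.4, 1.6], "twist": 0, "hand": 1}

```text
clock: 12.85
tcp_pos: [0.6404, -0.0415, 0.2403]
ee_rot: [0.658, 0.687, 0.279, 0.133]
contact_force: [-0.1, -0.0, 0.3]
finger_gap: 0.0009
```

>>> carry_out:
  deltas:
    - {"slide": [-1.1, -0.4, 1.6], "twist": 0, "hand": 1}
    - {"slide": [-1.1, -0.4, 1.6], "twist": 0, "hand": 1}
    - {"slide": [-1.1, -0.4, 1.6], "twist": 0, "hand": 1}
    - {"slide": [0, 0, 3], "twist": 0, "hand": 1}
    - {"slide": [0, 0, 3], "twist": 0, "hand": 1}

```text
clock: 13.35
tcp_pos: [0.6072, -0.0534, 0.3483]
ee_rot: [0.658, 0.687, 0.279, 0.133]
contact_force: [0.2, 0.1, 0.2]
finger_gap: 0.0006
```

>>> carry_out:
  deltas:
    - {"slide": [-1, 4, 2], "twist": 0, "hand": 1}
    - {"slide": [-1, 4, 2], "twist": 0, "hand": 1}
    - {"slide": [-1, 4, 2], "twist": 0, "hand": 1}
    - {"slide": [-1, 4, 2], "twist": 0, "hand": 1}
    - {"slide": [-1, 4, 1], "twist": 0, "hand": 1}

```text
clock: 13.85
tcp_pos: [0.5573, 0.148, 0.4407]
ee_rot: [0.657, 0.686, 0.28, 0.135]
contact_force: [0.3, -0.3, 0.3]
finger_gap: 0.0005
```

>>> carry_out:
  deltas:
    - {"slide": [-1, 4, 0], "twist": 0, "hand": 1}
    - {"slide": [-1, 4, 0], "twist": 0, "hand": 1}
    - {"slide": [-1, 4, 0], "twist": 0, "hand": 1}
    - {"slide": [-1, 4, 0], "twist": 0, "hand": 1}
    - {"slide": [0, 0, 0], "twist": 0, "hand": 1}

```text
clock: 14.35
tcp_pos: [0.5156, 0.3109, 0.4378]
ee_rot: [0.656, 0.689, 0.28, 0.132]
contact_force: [0.8, 0.8, -0.6]
finger_gap: 0.0004
```

```bash
python3 st.py; python3 - <<'E'
from h import *
t=r.get_image("top")[:,:,::-1][140:310,260:430]; s=r.get_image("side")[:,:,::-1][215:345,230:430]
cv2.imwrite("pics/t9.png",np.hstack([cv2.convertScaleAbs(cv2.resize(t,(400,400),interpolation=3),alpha=1.5),cv2.convertScaleAbs(cv2.resize(s,(400,400),interpolation=3),alpha=1.3)]))
E
```

```text
14.35 [ 0.348 -0.356  1.816  0.015  1.054 -1.275] [0.5156 0.3109 0.4378] [[-0.106, 0.83, 0.548], [0.977, -0.016, 0.213], [0.185, 0.558, -0.809]] lean 36.0 az 21.2
```

No more viewing, so I'll check numerically: the boom angle from the camera's black cap, and the ring height by matching the projected ring against the images.

```bash
python3 - <<'E'
from h import *
C=np.array([.5456,-.0714]);h0=-.0994
im={"0":{n:cv2.imread(f"pics/{n}0.png") for n in("top","side")},"1":{n:r.get_image(n)[:,:,::-1].copy() for n in("top","side")}}
for k,z0 in(("0",(329,277)),("1",None)):
    g=cv2.cvtColor(im[k]["top"],cv2.COLOR_BGR2GRAY); m=(g<30).astype(np.uint8); m[:262]=0;m[295:]=0;m[:,:315]=0;m[:,375:]=0
    n,l,st,ce=cv2.connectedComponentsWithStats(m)
    for i in range(1,n):
        if 30<st[i,4]<400:
            p=at("top",ce[i],.18)[:2]-C; print(k,ce[i].round(1),st[i,4],"r",np.linalg.norm(p).round(4),"boom",(np.arctan2(-p[1],-p[0])-h0).round(3))
t=np.linspace(0,2*np.pi,120)
def ring(b,lift,rad,rc=.126):
    e=np.array([np.cos(h0+b),np.sin(h0+b),0]);y=np.array([-e[1],e[0],0]);u=np.sin(np.radians(40))*e+np.array([0,0,np.cos(np.radians(40))])
    return np.r_[C,.199+lift]+rc*e+rad*(np.outer(np.cos(t),y)+np.outer(np.sin(t),u))
def score(k,b,L,n):
    g=cv2.GaussianBlur(cv2.cvtColor(im[k][n],cv2.COLOR_BGR2GRAY),(0,0),.6).astype(np.float32)
    f=lambda rad:cv2.remap(g,proj(n,ring(b,L,rad)).astype(np.float32)[None],None,1)[0]
    return np.mean(np.minimum(np.abs(f(.0265)-(f(.019)+f(.034))/2),40))
for k,bs in(("0",np.arange(-.08,.081,.02)),("1",np.arange(.34,.5,.02))):
    R=sorted(((score(k,b,L,"side"),b.round(3),L.round(4)) for b in bs for L in np.arange(-.008,.025,.002)),reverse=True)[:4]
    print(k,[tuple(map(float,x)) for x in R])
E
```

```text
0 [328.9 277.4] 111 r 0.1782 boom 0.017
0 [325.3 292.3] 57 r 0.2161 boom -0.016
1 [358.1 273.6] 106 r 0.1794 boom 0.433
1 [347.9 283.9] 148 r 0.1977 boom 0.264
0 [(21.250988006591797, 0.02, -0.006), (20.56772804260254, 0.04, -0.008), (20.35308074951172, 0.0, -0.002), (20.272403717041016, 0.0, -0.004)]
1 [(25.360933303833008, 0.42, -0.004), (24.821300506591797, 0.4, 0.0), (24.250598907470703, 0.4, -0.002), (23.833898544311523, 0.42, -0.006)]
```

```bash
python3 -c "
from bench import r
print(r.state()['contact_force'],abs(r.state()['qvel']).max()); print(r.sign_off())"
```

```text
[-0.00426193 -0.37875183 -0.30432121] 0.01763097022515043
the job is handed in; nothing more can be done
None
```

The boom is indexed one hole over, with the camera over the slide tray on the robot's right, and the pin is back home in that hole. I handed the job in at about 14.5 s of the 51 s allowed; no verdict was reported.

- **How:** The moves allow no direct tilt, so I leaned the tool 36° by driving it against its reach limit. I then passed the shut fingers through the ring and hooked the pin up by about 13–15 mm. I swung the boom anticlockwise, lowered the ring into the next hole and withdrew along the finger axis.
- **Boom angle:** The camera head's cap shows a swing of 0.416 rad from the start, against 0.419 for one hole.
- **Pin:** The fitted ring height matches the starting one within the fit's few millimetres. The hook also kept carrying spring load below the height where the pin would ride on the plate, then fell to zero.
- **Contact:** The highest wrist force I read while hooking was about 10 N, against the 35 N ring limit. At the end it read about zero, with the arm clear of the stand.
- **Not confirmed:**
  - I had used up the picture views, so the final checks are numeric only.
  - I did not measure the distance from the lens to the tray centre at the end. The early estimate put the tray within about 5 mm of the lens's end position.
  - I did not re-measure the loose things around the stand.
  - Joint 3 read 0.126–0.128 rad while I was building up the tilt, just under its stated lower limit of 0.13. No fault was reported.

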